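# Slide the specimen carrier home into the tester's recess

## Task

Get the low friction tester ready for a run: pick up the specimen carrier by its clamp block, set it down flat on the near end of the tester's deck, and then slide it along the deck between the guide rails, without lifting it again, until it drops fully home into the recess and lies flat. Push gently and stop pushing as soon as it is caught (a hard shove spoils the tester), then let go of it; leave the other things on the bench where they stand.

Things in the scene. Friction and masses are not known exactly. Their poses are not given: they have to be found in the camera images.
- carrier_center (a point): Loose specimen carrier, 0.35 to 0.6 kg: square aluminium plate 80 x 80 x 8 mm with a dark clamp block in its middle, 26 (x) x 44 (y) x 36 mm tall. Grip the block's flat +x and -x faces; 12 mm thick brass stubs stick out 10 mm from its y faces, 20 mm above the plate. Point: on its axis, 22 mm above the underside; z up. Same when turned half round. Starts on the bench left or right of the tester.
- tester: Low fixed white friction tester, 450 x 180 mm. Origin at bench level; its x runs level along the slide direction, away from the robot; z up. Housing top is 50 mm up; on it a steel deck plate 5 mm thick (surface 55 mm up), 150 mm wide, x = -160 to +128 mm. A load cell block, top 90 mm up, stands at x = +157 to +187 mm, with a 14 mm stub towards the deck; beyond it is a low control box.
- set_down (a point): Point on the tester, on the deck surface at x = -100 mm, y = 0 of the tester: the near end of the deck, where the carrier is set down with its centre within about 15 mm of it, its plate square to the rails. Axes as the tester's. With the carrier flat on the deck, carrier_center is 77 mm above the bench. The deck is slippery: sliding takes 1 to 3 N; a push above about 4 N means caught.
- guideway (a point): Point on the tester at deck height, x = +40 mm, y = 0. The square recess (84 x 84 mm, 5 mm deep, cut through the deck) is centred on y = 0 but is NOT exactly here: the deck with recess and rails is bolted through slots, up to 13 mm nearer or further along x, unmeasured. The sliding carrier tips nose-down half-way in; its tail drops last, at the far wall. Seated, carrier_center is 72 mm up.
- rails (a point): Point on the tester, deck height, x = -35 mm, y = 0, midway between the near ends of the straight parts of two guide rails (8 mm high, 8 mm wide, 84 mm apart: 2 mm play each side of the carrier). They run on along x past both sides of the recess to its far end; towards the robot they flare out by 5 mm a side over 40 mm. They shift along x with the deck, up to 13 mm.
- tape_center (a point): Bystander: loose roll of amber tape lying flat on the bench at the other side of the tester from the carrier, 92 mm across, 48 mm tall, with an open middle. Point: its centre, 24 mm up.
- core_center (a point): Bystander: loose cardboard roll, upright, 66 mm across, 70 mm tall, on the bench to the left, further off. Point: its centre, 35 mm up.
- tube_center (a point): Bystander: loose blue plastic cup, upright, 48 mm across, 75 mm tall, on the bench to the right, further off. Point: its centre, 37 mm up.
Not all that is in view belongs to the job. What is meant by the part that bears carrier_center is not red or turquoise, and is the larger of those in its own colour.

How it is judged:
By the outcome, as a careful person would: the job done as asked, in the order asked, and still so for the second after the job is handed in, with the robot touching nothing.
It also fails if it takes over 64 s, if anything falls off the work surface, if the arm or the gripper's body presses on something with over 40 N, if the wrist force passes 120 N, or if a joint passes its speed limit or range.

## Robot

A 6-joint arm with a two-finger parallel gripper is mounted at the origin on the work surface. World frame = base frame: x ahead of the robot, y to its left, z up, the work surface at z = 0. Lengths are in m, angles in rad, forces in N, time in s.
With the tool pointing down it reaches from about 0.3 to 0.825 m from the base axis. Payload 5.4 kg.
Tool frame: the origin (TCP) lies at the very end of the fingers, on their centre line; the grasp point (between the pads) lies 19 mm behind it (r.tcp_to_grasp is the distance from the TCP to the grasp point, in m); x points along the fingers, z is the direction in which the jaws open and shut, and the axes are right-handed (so a half turn about x gives the same grasp; the last joint's range is limited). The gripper opens to 92 mm and grips with 3 to 60 N. Pads are 20 mm wide; open, the fingers measure 128 mm over their backs; the gripper's body (75 mm by 189 mm) begins 69 mm behind the grasp point.
Start: joints at [0.924, 0.158, 1.597, -0, 1.386, -0.21], TCP at [0.243, 0.521, 0.215] pointing down, gripper open.
Joint ranges: [-2.91, 2.91], [-0.94, 2.29], [0.18, 2.7], [-1.29, 4.43], [0.17, 2.64], [-3, 3]. Speed limits (rad/s): [2.57, 2.57, 3.14, 3.14, 3.14, 3.14].

## Interface

Orientations are given as a unit quaternion [w, x, y, z].
In Python, from plant import r gives the robot as it stands.
- The arm moves only by the tool apply_moves, never from a script. Its argument "moves" is a list of rows, each an object with "dp": the shift along the world's x, y, z in m, a list of three; "rotation": the turn, a rotation vector about the world's x, y, z in rad, a list of three; "grip": the opening, from -1 (shut) to 1 (fully open). A call has 1 to 12 rows; each row is the pose to reach, as a shift and turn from the pose commanded when the call began; what a row does not reach only later rows make up. A row lasts 1/8 s, in which the tool goes at most 62.5 mm and 10.7 degrees, less where a joint would pass 70% of its speed; a pose out of reach is approached as far as the arm can. A call with a gripper value outside its range is refused whole. The fingers move at their own pace and stop on an object; the grip force is fixed at half the most. Time passes only in rows, so rows that repeat a pose let the fingers close. It gives the time, the measured TCP pose, the force and the opening at its end, in the units of the state.
- r.sense(): the state, without advancing time (a new reading comes with each control period).
- r.camera(name): name is "scene" or "top" or "wrist"; returns a dict with "image" (480x640x3 uint8, red, green, blue), "K" (3x3 intrinsics, pixels), "k1" (the pictures are not rectified: a ray, as slopes to the right and down, at radius r is drawn at 1 + k1 r^2 times it, then the intrinsics apply), "pose" (4x4, takes a point from camera to world coordinates); the wrist camera has in their place "hand_eye" (4x4, takes a point from camera to tool coordinates, whose origin is the TCP and whose axes are the tool frame's). Camera axes: x right, y down, z forward; pixel columns grow to the right and rows downward; lengths in m; the calibration is good to about 2 mm. A picture is of the moment at which its call begins: read the wrist's pose just before it. There is no depth.
- r.finish_job(): hands the job in, once; it reports no verdict.
The state is a dict: "clock": time; "q": joint angles; "qvel": joint speeds; "tau": joint torques, N m; "position": TCP position; "ee_rot": TCP orientation; "wrist_force": force on the tool from outside, world axes, zero at the start; "ft_torque": the same for the moment, N m; "grip_width": opening from 0.0 (shut) to 1.0 (fully open).
Only numpy, scipy, OpenCV 4.12 (cv2) and the standard library are available. Lean on these libraries where they do the work, as an engineer would, in place of code of your own. Each camera call takes 0.05 s, during which the arm holds its last target. There are 200 camera calls.

## Working session

There is one attempt and no reset: what is moved stays moved. The work goes in short steps, Python scripts to look and compute and a tool call to move; the robot and the scene stay as the last step left them, time stands still between calls to the robot, and variables do not carry over. Pictures are saved under pics/ and viewed, about 8 in all and at most 12, crops included, and the job is handed in when it is done.

Besides the shell and the picture viewer there is one more tool, called after "Call:" as name([rows], argument=value, ...), one row to a line, values as JSON. apply_moves: Moves the arm, as the interface text tells. Its arguments: {"type":"object","properties":{"moves":{"type":"array","items":{"type":"object","properties":{"dp":{"type":"array","items":{"type":"number"}},"rotation":{"type":"array","items":{"type":"number"}},"grip":{"type":"number"}}}}},"required":["moves"]}

```bash
ls; mkdir -p pics; python3 - <<'E'
from plant import r
import cv2,pickle
print(r.sense())
d={}
for n in("scene","top","wrist"):
    c=r.camera(n);d[n]=c
    cv2.imwrite(f"pics/{n}0.png",c["image"][:,:,::-1]);print(n,{k:v for k,v in c.items() if k!="image"})
pickle.dump(d,open("c0.pkl","wb"))
E
```

```text
pics
{'clock': 0.0, 'q': array([ 9.23885865e-01,  1.59021318e-01,  1.59817681e+00,  9.16546985e-06,
        1.38615993e+00, -2.10123457e-01]), 'qvel': array([ 1.41146030e-03, -7.89532454e-05,  5.31393327e-04,  4.67294011e-05,
        1.52306783e-03, -4.65897420e-05]), 'tau': array([ 6.06205540e-04, -3.85577381e+01, -3.22110844e+01,  7.01558590e-02,
        3.79627850e-02, -1.59756728e-04]), 'position': array([0.24290797, 0.52052226, 0.21366223]), 'ee_rot': array([ 0.59586831, -0.38000702,  0.59704021,  0.37957688]), 'wrist_force': array([-0.34385644, -0.12243714,  0.45100043]), 'ft_torque': array([-0.00065949, -0.01890168,  0.03325869]), 'grip_width': 0.9974064046901336}
scene {'K': array([[537.39337083,   0.        , 323.49269152],
       [  0.        , 537.39337083, 244.66899234],
       [  0.        ,   0.        ,   1.        ]]), 'k1': -0.14342836730095476, 'pose': array([[-0.23062908,  0.58511703, -0.77746272,  1.3338376 ],
       [ 0.97304076,  0.1398149 , -0.18342156,  0.18195803],
       [ 0.0013778 , -0.79880527, -0.6015881 ,  0.70927928],
       [ 0.        ,  0.        , 
[... 325 characters left out ...]
 0.01510876, -0.03957925],
       [-0.01246535, -0.10265361, -0.99463906,  1.04723147],
       [ 0.        ,  0.        ,  0.        ,  1.        ]])}
wrist {'K': array([[354.31105015,   0.        , 323.5176021 ],
       [  0.        , 354.31105015, 242.31357643],
       [  0.        ,   0.        ,   1.        ]]), 'k1': -0.018772930136384487, 'hand_eye': array([[ 9.80691521e-05, -2.47697024e-01,  9.68837538e-01,
        -1.70039978e-01],
       [ 1.17369893e-03, -9.68836847e-01, -2.47696966e-01,
         7.03413697e-02],
       [ 9.99999306e-01,  1.16141501e-03,  1.95708723e-04,
        -3.03399339e-04],
       [ 0.00000000e+00,  0.00000000e+00,  0.00000000e+00,
         1.00000000e+00]])}
```

View pics/top0.png

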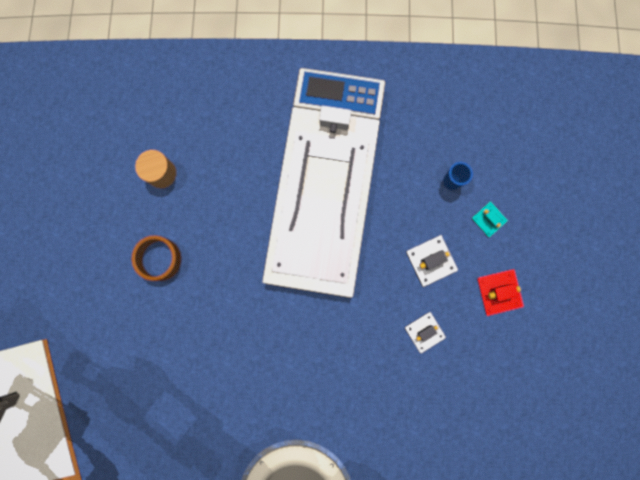

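View pics/scene0.png

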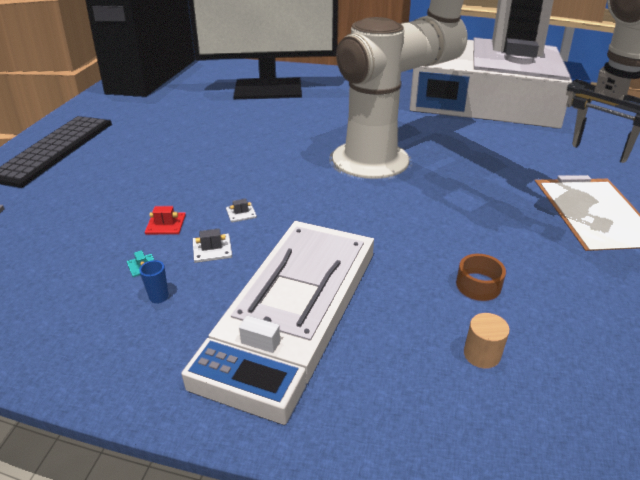

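Candidates in the top view are grey plate (432,260), smaller grey plate (425,332), red (500,292) and turquoise (490,219). The meant one is (432,260): it is neither red nor turquoise, and it's the larger of the two grey ones. I'll confirm that in a rectified enlargement.

```bash
cat > h.py <<'E'
import numpy as np,cv2
from scipy.spatial.transform import Rotation as R
def proj(P,c,T=None):
    T=c["pose"] if T is None else T
    p=(np.asarray(P,float)-T[:3,3])@T[:3,:3]
    s=p[...,:2]/p[...,2:]; r2=(s**2).sum(-1,keepdims=True)
    s=s*(1+c["k1"]*r2); return s*c["K"][0,0]+c["K"][:2,2]
def back(uv,z,c,T=None):
    T=c["pose"] if T is None else T
    d=(np.asarray(uv,float)-c["K"][:2,2])/c["K"][0,0]; s=d.copy()
    for _ in range(10): s=d/(1+c["k1"]*(s**2).sum(-1,keepdims=True))
    v=np.concatenate([s,np.ones_like(s[...,:1])],-1)@T[:3,:3].T
    return T[:3,3]+v*((z-T[2,3])/v[...,2:])
def wristT(s,c):
    q=s["ee_rot"];T=np.eye(4);T[:3,:3]=R.from_quat(np.r_[q[1:],q[0]]).as_matrix();T[:3,3]=s["position"]
    return T@c["hand_eye"]
def ortho(c,z,x0,x1,y0,y1,mm,T=None):  # up=+x, right=-y
    X,Y=np.meshgrid(np.arange(x1,x0,-mm),np.arange(y1,y0,-mm),indexing="ij")
    m=proj(np.stack([X,Y,0*X+z],-1),c,T).astype(np.float32)
    return cv2.remap(c["image"],m[...,0],m[...,1],cv2.INTER_CUBIC)
E
python3 - <<'E'
import pickle;from h import *
c=pickle.load(open("c0.pkl","rb"))["top"]
o=ortho(c,.055,.25,.84,-.44,.13,.001)
for k in range(0,600,50):
    cv2.putText(o,str(840-k),(0,k+4),0,.3,(255,255,0));cv2.putText(o,str(130-k),(k,8),0,.3,(255,255,0))
cv2.imwrite("pics/ortho0.png",o[:,:,::-1])
im=c["image"];hsv=cv2.cvtColor(im,cv2.COLOR_RGB2HSV)
m=((hsv[...,1]<60)&(hsv[...,2]>130)).astype(np.uint8)*255
for cs in cv2.findContours(m,cv2.RETR_EXTERNAL,cv2.CHAIN_APPROX_NONE)[0]:
    if cv2.contourArea(cs)<300: continue
    M=cs[:,0].mean(0)
    if not(255<M[0]<480 and 60<M[1]<360): continue
    z=.05 if M[0]<390 else .008
    w=back(cs[:,0],z,c)[:,:2]*1000
    print(M,cv2.minAreaRect(w.astype(np.float32)))
    print(cv2.boxPoints(cv2.minAreaRect(w.astype(np.float32))).round(1).tolist())
E
```

```text
[424.85148515 332.23762376] ((342.6568908691406, -255.14129638671875), (63.951011657714844, 64.20967864990234), 32.81416320800781)
[[298.3999938964844, -245.5], [333.20001220703125, -299.5], [386.8999938964844, -264.79998779296875], [352.1000061035156, -210.8000030517578]]
[431.62142857 260.54285714] ((489.55743408203125, -268.03082275390625), (83.12579345703125, 83.4404525756836), 26.382762908935547)
[[433.79998779296875, -249.10000610351562], [470.8999938964844, -323.8999938964844], [545.2999877929688, -286.8999938964844], [508.29998779296875, -212.1999969482422]]
[324.59437086 182.61423841] ((646.7900390625, -43.482887268066406), (183.57350158691406, 453.824951171875), 82.2604751586914)
[[409.6000061035156, -103.9000015258789], [859.2999877929688, -165.0], [884.0, 16.899999618530273], [434.29998779296875, 78.0]]
```

View pics/ortho0.png

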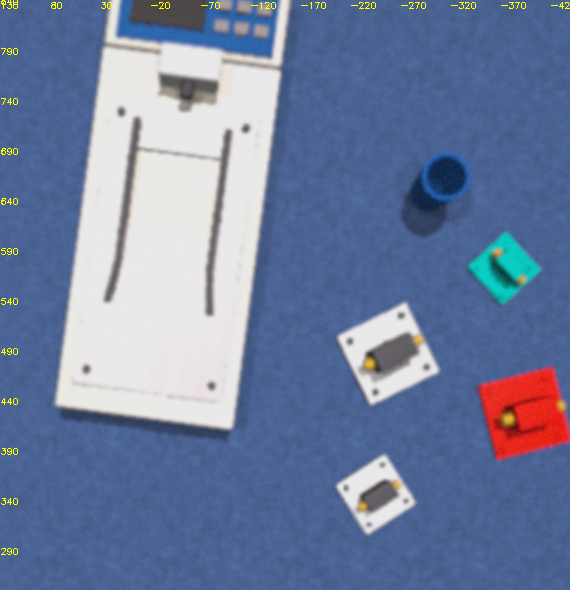

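```bash
python3 - <<'E'
from plant import r
from h import *
s=r.sense();q=s["ee_rot"];A=R.from_quat(np.r_[q[1:],q[0]])
print(A.as_matrix().round(3))
z=A.as_matrix()[:,2];y=np.degrees(np.arctan2(z[1],z[0]));print("jaw yaw",y)
for n,t in(("carrier",26.4),("tester",-7.74)):
    for k in(0,180,-180):
        d=(t+k-y+540)%360-180; print(n,t+k,"turn deg",d,"rad",np.radians(d))
down=A.as_matrix()[:,0];print(np.cross(down,[0,0,-1]))
E
```

```text
[[-0.001 -0.906  0.423]
 [-0.001  0.423  0.906]
 [-1.     0.    -0.001]]
jaw yaw 64.9758792235167
carrier 26.4 turn deg -38.57587922351672 rad -0.6732761043020404
carrier 206.4 turn deg 141.42412077648328 rad 2.468316549287753
carrier -153.6 turn deg 141.42412077648328 rad 2.468316549287753
tester -7.74 turn deg -72.71587922351671 rad -1.2691315109329042
tester 172.26 turn deg 107.28412077648329 rad 1.872461142656889
tester -187.74 turn deg 107.28412077648329 rad 1.872461142656889
[ 0.00117818 -0.00088062  0.        ]
```

Call:
apply_moves([
  {"dp": [0.03,-0.05,0.04],"rotation": [0,0,-0.12]},
  {"dp": [0.06,-0.1,0.08],"rotation": [0,0,-0.24]},
  {"dp": [0.09,-0.15,0.12],"rotation": [0,0,-0.37]},
  {"dp": [0.12,-0.2,0.145],"rotation": [0,0,-0.5]},
  {"dp": [0.15,-0.25,0.145],"rotation": [0,0,-0.62]},
  {"dp": [0.18,-0.3,0.145],"rotation": [0,0,-0.75]},
  {"dp": [0.21,-0.35,0.145],"rotation": [0,0,-0.87]},
  {"dp": [0.24,-0.4,0.145],"rotation": [0,0,-1.0]},
  {"dp": [0.27,-0.45,0.145],"rotation": [0,0,-1.12]},
  {"dp": [0.3,-0.5,0.145],"rotation": [0,0,-1.27]},
  {"dp": [0.327,-0.551,0.145],"rotation": [0,0,-1.27]},
  {"dp": [0.327,-0.551,0.145],"rotation": [0,0,-1.27]},
])

```text
invalid input at $.moves[0]: expected keys dp, rotation, grip
```

```bash
python3 - <<'E'
from plant import r
from h import *
import pickle
s=r.sense();c=r.camera("wrist");c["T"]=wristT(s,c);pickle.dump(c,open("w1.pkl","wb"))
print(s["clock"],s["position"],s["wrist_force"],c["T"].round(3))
# orthophoto in tester frame: provisional origin = housing centre, up=+x
o=ortho(c,.055,.40,.88,-.18,.11,.0006,c["T"])
print(o.shape);cv2.imwrite("pics/w1.png",o[:,:,::-1])
E
```

```text
0.15 [0.24297277 0.52060235 0.21384191] [-0.09867217  0.39816444 -0.35985702] [[ 0.422  0.879  0.224  0.179]
 [ 0.907 -0.408 -0.106  0.55 ]
 [-0.002  0.247 -0.969  0.384]
 [ 0.     0.     0.     1.   ]]
(800, 484, 3)
```

View pics/w1.png

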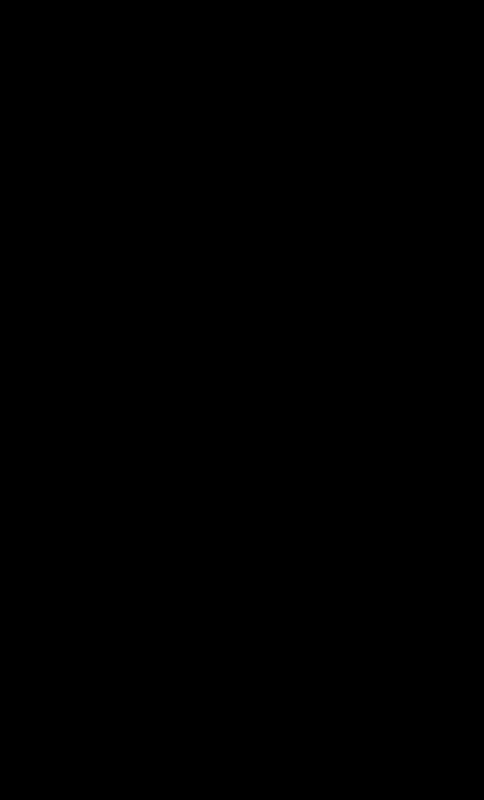

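The move was refused because every row needs a grip value, so that rectified picture was empty. That makes 4 pictures viewed.

Call:
apply_moves([
  {"dp": [0.03,-0.05,0.04],"rotation": [0,0,-0.12],"grip": 1},
  {"dp": [0.06,-0.1,0.08],"rotation": [0,0,-0.24],"grip": 1},
  {"dp": [0.09,-0.15,0.12],"rotation": [0,0,-0.37],"grip": 1},
  {"dp": [0.12,-0.2,0.145],"rotation": [0,0,-0.5],"grip": 1},
  {"dp": [0.15,-0.25,0.145],"rotation": [0,0,-0.62],"grip": 1},
  {"dp": [0.18,-0.3,0.145],"rotation": [0,0,-0.75],"grip": 1},
  {"dp": [0.21,-0.35,0.145],"rotation": [0,0,-0.87],"grip": 1},
  {"dp": [0.24,-0.4,0.145],"rotation": [0,0,-1.0],"grip": 1},
  {"dp": [0.27,-0.45,0.145],"rotation": [0,0,-1.12],"grip": 1},
  {"dp": [0.3,-0.5,0.145],"rotation": [0,0,-1.27],"grip": 1},
  {"dp": [0.327,-0.551,0.145],"rotation": [0,0,-1.27],"grip": 1},
  {"dp": [0.327,-0.551,0.145],"rotation": [0,0,-1.27],"grip": 1},
])

```text
clock: 1.7
position: [0.5709, -0.0334, 0.358]
ee_rot: [0.705, 0.05, 0.706, -0.05]
wrist_force: [0.1, 0.5, -0.9]
grip_width: 0.999
```

```bash
python3 - <<'E'
from plant import r
from h import *
import pickle
s=r.sense();c=r.camera("wrist");c["T"]=wristT(s,c);pickle.dump(c,open("w1.pkl","wb"))
print(s["clock"],s["position"],s["wrist_force"],c["T"].round(3))
o=ortho(c,.055,.40,.88,-.18,.11,.0008,c["T"])
print(o.shape)
v=np.zeros((600,800,3),np.uint8);v[:,:363]=o[:600,:363];v[:328,363:]=cv2.resize(c["image"],(437,328),interpolation=cv2.INTER_AREA)
cv2.imwrite("pics/w1b.png",v[:,:,::-1])
E
```

```text
1.7 [ 0.57086621 -0.03335487  0.35802282] [ 0.0991631   0.47748319 -0.87689335] [[ 0.99  -0.134 -0.036  0.58 ]
 [-0.139 -0.959 -0.245  0.035]
 [-0.002  0.248 -0.969  0.528]
 [ 0.     0.     0.     1.   ]]
(600, 363, 3)
```

View pics/w1b.png

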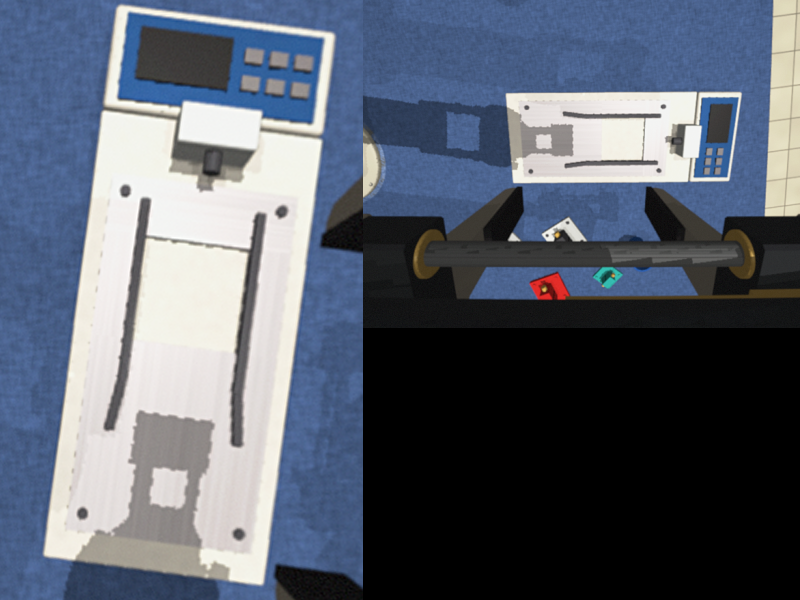

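The rectified tester view shows:
- Recess far edge (145,236)-(250,250), near edge (139,341)-(241,352).
- Rail ends (108,428) and (237,445).
- Load cell top spans rows 101-153.

From these, the tester origin is about (0.594,-0.035), its yaw is -7.6° and the deck shift is about +12 mm. Set_down is about (0.494,-0.023) and the slide is about 151 mm. The larger grey carrier (83 mm measured against 64 mm) is at (0.490,-0.268) with yaw 26.4°. Next I go above it.

Call:
apply_moves([
  {"dp": [-0.015,-0.045,-0.02],"rotation": [0,0,0.12],"grip": 1},
  {"dp": [-0.03,-0.09,-0.05],"rotation": [0,0,0.24],"grip": 1},
  {"dp": [-0.045,-0.135,-0.08],"rotation": [0,0,0.36],"grip": 1},
  {"dp": [-0.06,-0.18,-0.12],"rotation": [0,0,0.48],"grip": 1},
  {"dp": [-0.075,-0.22,-0.16],"rotation": [0,0,0.6],"grip": 1},
  {"dp": [-0.08,-0.237,-0.2],"rotation": [0,0,0.6],"grip": 1},
  {"dp": [-0.08,-0.237,-0.22],"rotation": [0,0,0.6],"grip": 1},
  {"dp": [-0.08,-0.237,-0.22],"rotation": [0,0,0.6],"grip": 1},
])

```text
clock: 2.75
position: [0.4893, -0.2649, 0.1381]
ee_rot: [0.687, -0.162, 0.689, 0.164]
wrist_force: [-0.2, 0.6, 0.2]
grip_width: 1.0
```

```bash
python3 - <<'E'
from plant import r
from h import *
s=r.sense();c=r.camera("wrist");T=wristT(s,c)
print(s["clock"],s["position"],s["wrist_force"],s["ee_rot"])
x,y=.4896,-.268
o=np.hstack([ortho(c,z,x-.075,x+.075,y-.075,y+.075,.0004,T)[:375,:375] for z in(.008,.044)])
o=np.ascontiguousarray(o)
for k,(h) in enumerate((.04,)):
    t=np.radians(26.4);P=np.array([[1,1],[1,-1],[-1,-1],[-1,1]])
    for off,a,b in((0,.04,.04),(375,.013,.022)):
        W=(P*[a,b])@np.array([[np.cos(t),np.sin(t)],[-np.sin(t),np.cos(t)]])
        px=np.c_[off+(.075-W[:,1])/.0004,(.075-W[:,0])/.0004].astype(np.int32)
        cv2.polylines(o,[px],True,(0,255,0),1)
cv2.imwrite("pics/w2.png",o[:,:,::-1])
E
```

```text
2.75 [ 0.48933488 -0.26487646  0.13808901] [-0.17858334  0.60108134  0.16704845] [ 0.68734842 -0.16180713  0.68877996  0.16417297]
```

View pics/w2.png

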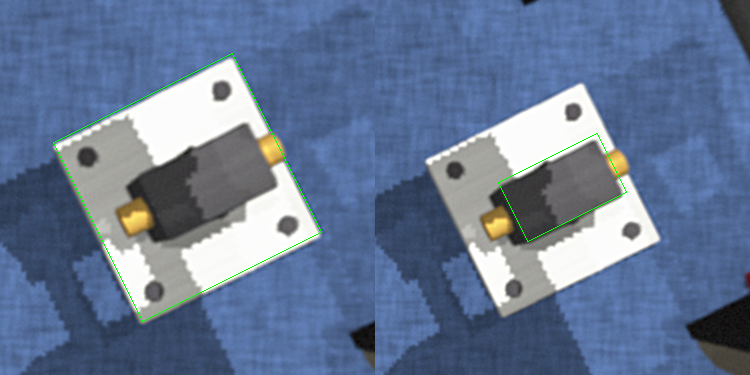

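The overlay fits to about 1 mm in position and yaw: plate outline (55,143)-(320,235), block in the middle. The part and its pose are confirmed (6 pictures viewed). Now descend and grip.

Call:
apply_moves([
  {"dp": [0,-0.003,-0.04],"rotation": [0,0,0],"grip": 1},
  {"dp": [0,-0.003,-0.08],"rotation": [0,0,0],"grip": 1},
  {"dp": [0,-0.003,-0.105],"rotation": [0,0,0],"grip": 1},
  {"dp": [0,-0.003,-0.118],"rotation": [0,0,0],"grip": 1},
  {"dp": [0,-0.003,-0.124],"rotation": [0,0,0],"grip": 1},
  {"dp": [0,-0.003,-0.124],"rotation": [0,0,0],"grip": 1},
  {"dp": [0,-0.003,-0.124],"rotation": [0,0,0],"grip": 1},
])

```text
clock: 3.68
position: [0.491, -0.2706, 0.0168]
ee_rot: [0.689, -0.163, 0.688, 0.162]
wrist_force: [0.2, 0.7, 0.2]
grip_width: 1.001
```

Call:
apply_moves([
  {"dp": [0,0,0],"rotation": [0,0,0],"grip": -1},
  {"dp": [0,0,0],"rotation": [0,0,0],"grip": -1},
  {"dp": [0,0,0],"rotation": [0,0,0],"grip": -1},
  {"dp": [0,0,0],"rotation": [0,0,0],"grip": -1},
  {"dp": [0,0,0],"rotation": [0,0,0],"grip": -1},
  {"dp": [0,0,0],"rotation": [0,0,0],"grip": -1},
  {"dp": [0,0,0],"rotation": [0,0,0],"grip": -1},
  {"dp": [0,0,0],"rotation": [0,0,0],"grip": -1},
])

```text
clock: 4.68
position: [0.4903, -0.27, 0.0156]
ee_rot: [0.688, -0.163, 0.688, 0.163]
wrist_force: [0.9, 0.7, 0.2]
grip_width: 0.281
```

Gripped: 0.281 × 92 mm = 26 mm, which matches the block. Lift, carry over the near end and turn.

Call:
apply_moves([
  {"dp": [0,0,0.02],"rotation": [0,0,0],"grip": -1},
  {"dp": [0,0,0.06],"rotation": [0,0,0],"grip": -1},
  {"dp": [0,0.01,0.1],"rotation": [0,0,-0.05],"grip": -1},
  {"dp": [0.001,0.04,0.12],"rotation": [0,0,-0.14],"grip": -1},
  {"dp": [0.002,0.08,0.12],"rotation": [0,0,-0.25],"grip": -1},
  {"dp": [0.002,0.12,0.12],"rotation": [0,0,-0.36],"grip": -1},
  {"dp": [0.003,0.16,0.12],"rotation": [0,0,-0.46],"grip": -1},
  {"dp": [0.003,0.2,0.12],"rotation": [0,0,-0.56],"grip": -1},
  {"dp": [0.004,0.23,0.12],"rotation": [0,0,-0.598],"grip": -1},
  {"dp": [0.004,0.246,0.11],"rotation": [0,0,-0.598],"grip": -1},
  {"dp": [0.004,0.246,0.1],"rotation": [0,0,-0.598],"grip": -1},
  {"dp": [0.004,0.246,0.1],"rotation": [0,0,-0.598],"grip": -1},
])

```text
clock: 6.18
position: [0.493, -0.0246, 0.1138]
ee_rot: [0.704, 0.047, 0.707, -0.047]
wrist_force: [0.2, -0.3, -3.7]
grip_width: 0.277
```

```bash
python3 - <<'E'
from plant import r
from h import *
import pickle
s=r.sense();c=r.camera("wrist");t=r.camera("top")
pickle.dump((s,c,t),open("p3.pkl","wb"))
m=R.from_quat(np.r_[s["ee_rot"][1:],s["ee_rot"][0]]).as_matrix()
print(s["clock"],s["position"],s["wrist_force"],s["grip_width"],"down",m[:,0],"yaw",np.degrees(np.arctan2(m[1,2],m[0,2])))
v=np.zeros((480,800,3),np.uint8);v[:480,:400]=cv2.resize(t["image"][60:310,230:400],(326,480),interpolation=cv2.INTER_CUBIC)[:, :400] if 0 else 0
a=cv2.resize(t["image"][90:310,240:390],(327,480),interpolation=cv2.INTER_CUBIC);v[:,:327]=a
v[:355,327:]=cv2.resize(c["image"],(473,355),interpolation=cv2.INTER_AREA)
cv2.imwrite("pics/p3.png",v[:,:,::-1])
E
```

```text
6.175 [ 0.493039   -0.02455313  0.11384937] [ 0.16438754 -0.30001553 -3.69770101] 0.27650428270237165 down [-3.30993270e-03  4.16168531e-04 -9.99994436e-01] yaw -7.691092002900162
```

View pics/p3.png

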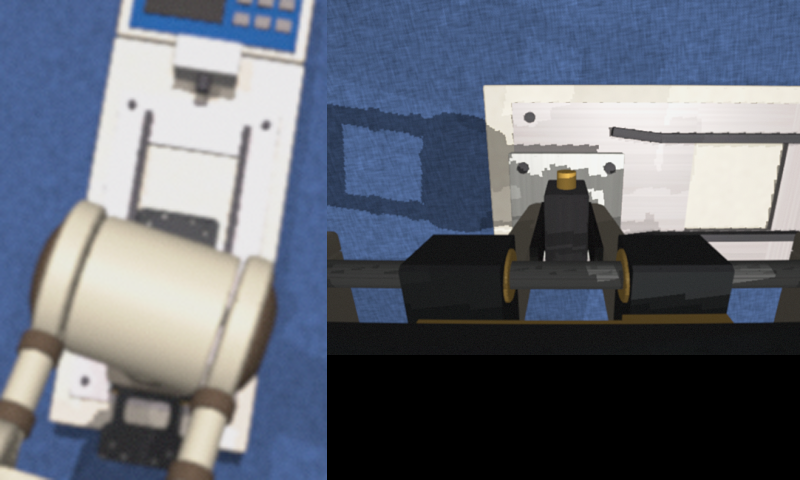

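```bash
python3 - <<'E'
from h import *
import pickle
s,c,t=pickle.load(open("p3.pkl","rb"));T=wristT(s,c)
a=np.radians(-7.6);u=np.array([np.cos(a),np.sin(a)]);n=np.array([-u[1],u[0]])
f=lambda x,y:[(x-327)*640/473,y*640/473]
p=s["position"][:2];print("TCP u,n",p@u,p@n)
for name,pts,z in(("plate +n corners",[f(511,152),f(623,153)],.106),("left rail",[f(680,138),f(790,138)],.063),("right rail",[f(720,237),f(790,238)],.063),("left flare end",[f(611,131)],.063),("recess far",[f(783,145),f(768,230)],.055),("deck near-left corner",[f(512,102)],.055)):
    w=back(np.array(pts),z,c,T)[:,:2];print(name,(w@u).round(4),(w@n).round(4))
E
```

```text
TCP u,n 0.49195522216110305 0.04087011424357295
plate +n corners [0.4533 0.5299] [0.0838 0.0832]
left rail [0.5864 0.6805] [0.0894 0.0897]
right rail [0.6337 0.7004] [-0.0017 -0.0031]
left flare end [0.5282] [0.0951]
recess far [0.6823 0.6845] [0.0828 0.0014]
deck near-left corner [0.4453] [0.1186]
```

Lateral fit: the plate centre is at n = 0.0435, the rails' mid at 0.0437 and the recess mid at 0.042, so they agree within the 2 mm play. Set it down.

Call:
apply_moves([
  {"dp": [0,0,-0.015],"rotation": [0,0,0],"grip": -1},
  {"dp": [0,0,-0.028],"rotation": [0,0,0],"grip": -1},
  {"dp": [0,0,-0.035],"rotation": [0,0,0],"grip": -1},
  {"dp": [0,0,-0.039],"rotation": [0,0,0],"grip": -1},
  {"dp": [0,0,-0.041],"rotation": [0,0,0],"grip": -1},
  {"dp": [0,0,-0.042],"rotation": [0,0,0],"grip": -1},
  {"dp": [0,0,-0.042],"rotation": [0,0,0],"grip": -1},
  {"dp": [0,0,-0.042],"rotation": [0,0,0],"grip": -1},
])

```text
clock: 7.28
position: [0.4945, -0.024, 0.0739]
ee_rot: [0.706, 0.047, 0.705, -0.047]
wrist_force: [-0.1, 0.7, -4.3]
grip_width: 0.277
```

Call:
apply_moves([
  {"dp": [0,0,-0.001],"rotation": [0,0,0],"grip": -1},
  {"dp": [0,0,-0.002],"rotation": [0,0,0],"grip": -1},
  {"dp": [0,0,-0.0025],"rotation": [0,0,0],"grip": -1},
  {"dp": [0,0,-0.0025],"rotation": [0,0,0],"grip": -1},
  {"dp": [0,0,-0.0025],"rotation": [0,0,0],"grip": -1},
])

```text
clock: 7.9
position: [0.4943, -0.024, 0.0711]
ee_rot: [0.706, 0.047, 0.706, -0.047]
wrist_force: [-0.1, 0.7, -3.9]
grip_width: 0.279
```

Call:
apply_moves([
  {"dp": [0,0,-0.0005],"rotation": [0,0,0],"grip": -1},
  {"dp": [0,0,-0.001],"rotation": [0,0,0],"grip": -1},
  {"dp": [0,0,-0.001],"rotation": [0,0,0],"grip": -1},
  {"dp": [0,0,-0.001],"rotation": [0,0,0],"grip": -1},
])

```text
clock: 8.4
position: [0.4946, -0.0241, 0.0705]
ee_rot: [0.706, 0.047, 0.705, -0.047]
wrist_force: [-1.6, 0.2, 0.6]
grip_width: 0.281
```

It's on the deck: the load is off the wrist. Open slightly, to 35 mm, so the fingers straddle the block loosely.

Call:
apply_moves([
  {"dp": [0,0,0],"rotation": [0,0,0],"grip": -0.24},
  {"dp": [0,0,0],"rotation": [0,0,0],"grip": -0.24},
  {"dp": [0,0,0],"rotation": [0,0,0],"grip": -0.24},
  {"dp": [0,0,0],"rotation": [0,0,0],"grip": -0.24},
])

```text
clock: 8.9
position: [0.4943, -0.024, 0.0701]
ee_rot: [0.706, 0.047, 0.706, -0.047]
wrist_force: [0.0, 0.3, -0.3]
grip_width: 0.38
```

Call:
apply_moves([
  {"dp": [0.003,-0.0004,0],"rotation": [0,0,0],"grip": -0.24},
  {"dp": [0.006,-0.0008,0],"rotation": [0,0,0],"grip": -0.24},
  {"dp": [0.009,-0.0012,0],"rotation": [0,0,0],"grip": -0.24},
  {"dp": [0.012,-0.0016,0],"rotation": [0,0,0],"grip": -0.24},
  {"dp": [0.016,-0.0021,0],"rotation": [0,0,0],"grip": -0.24},
  {"dp": [0.02,-0.0027,0],"rotation": [0,0,0],"grip": -0.24},
  {"dp": [0.024,-0.0032,0],"rotation": [0,0,0],"grip": -0.24},
  {"dp": [0.028,-0.0037,0],"rotation": [0,0,0],"grip": -0.24},
  {"dp": [0.032,-0.0043,0],"rotation": [0,0,0],"grip": -0.24},
  {"dp": [0.036,-0.0048,0],"rotation": [0,0,0],"grip": -0.24},
  {"dp": [0.04,-0.0053,0],"rotation": [0,0,0],"grip": -0.24},
  {"dp": [0.04,-0.0053,0],"rotation": [0,0,0],"grip": -0.24},
])

```text
clock: 10.4
position: [0.5348, -0.0294, 0.0702]
ee_rot: [0.706, 0.047, 0.705, -0.047]
wrist_force: [-0.9, 0.2, 0.5]
grip_width: 0.38
```

```bash
python3 - <<'E'
from plant import r
from h import *
import pickle
s=r.sense();c=r.camera("wrist");pickle.dump((s,c),open("p4.pkl","wb"))
print(s["position"],s["wrist_force"])
cv2.imwrite("pics/p4.png",c["image"][60:360,150:,::-1])
E
```

```text
[ 0.53477158 -0.02942031  0.07023228] [-0.93729179  0.18707982  0.51717921]
```

View pics/p4.png

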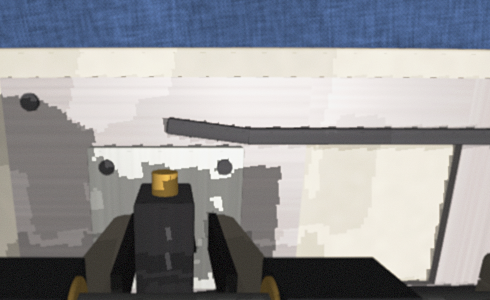

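The plate is square, with its nose at the start of the rails' straight part. The rear finger is pushing with about 1 N (8 pictures viewed). Continue.

Call:
apply_moves([
  {"dp": [0.003,-0.0004,0],"rotation": [0,0,0],"grip": -0.24},
  {"dp": [0.007,-0.0009,0],"rotation": [0,0,0],"grip": -0.24},
  {"dp": [0.011,-0.0015,0],"rotation": [0,0,0],"grip": -0.24},
  {"dp": [0.015,-0.002,0],"rotation": [0,0,0],"grip": -0.24},
  {"dp": [0.019,-0.0025,0],"rotation": [0,0,0],"grip": -0.24},
  {"dp": [0.023,-0.0031,0],"rotation": [0,0,0],"grip": -0.24},
  {"dp": [0.027,-0.0036,0],"rotation": [0,0,0],"grip": -0.24},
  {"dp": [0.031,-0.0041,0],"rotation": [0,0,0],"grip": -0.24},
  {"dp": [0.035,-0.0047,0],"rotation": [0,0,0],"grip": -0.24},
  {"dp": [0.039,-0.0052,0],"rotation": [0,0,0],"grip": -0.24},
  {"dp": [0.042,-0.0056,0],"rotation": [0,0,0],"grip": -0.24},
])

```text
clock: 11.82
position: [0.5765, -0.035, 0.0701]
ee_rot: [0.706, 0.047, 0.706, -0.047]
wrist_force: [0.4, 0.3, 0.3]
grip_width: 0.378
```

Call:
apply_moves([
  {"dp": [0.003,-0.0004,0],"rotation": [0,0,0],"grip": -0.24},
  {"dp": [0.006,-0.0008,0],"rotation": [0,0,0],"grip": -0.24},
  {"dp": [0.009,-0.0012,0],"rotation": [0,0,0],"grip": -0.24},
  {"dp": [0.012,-0.0016,0],"rotation": [0,0,0],"grip": -0.24},
  {"dp": [0.015,-0.002,0],"rotation": [0,0,0],"grip": -0.24},
  {"dp": [0.018,-0.0024,0],"rotation": [0,0,0],"grip": -0.24},
  {"dp": [0.021,-0.0028,0],"rotation": [0,0,0],"grip": -0.24},
  {"dp": [0.024,-0.0032,0],"rotation": [0,0,0],"grip": -0.24},
  {"dp": [0.027,-0.0036,0],"rotation": [0,0,0],"grip": -0.24},
  {"dp": [0.03,-0.004,0],"rotation": [0,0,0],"grip": -0.24},
])

```text
clock: 13.08
position: [0.6065, -0.0389, 0.0701]
ee_rot: [0.706, 0.047, 0.706, -0.047]
wrist_force: [-0.8, -0.4, 0.1]
grip_width: 0.384
```

Call:
apply_moves([
  {"dp": [0.002,-0.0003,0],"rotation": [0,0,0],"grip": -0.24},
  {"dp": [0.004,-0.0005,0],"rotation": [0,0,0],"grip": -0.24},
  {"dp": [0.006,-0.0008,0],"rotation": [0,0,0],"grip": -0.24},
  {"dp": [0.008,-0.0011,0],"rotation": [0,0,0],"grip": -0.24},
  {"dp": [0.01,-0.0013,0],"rotation": [0,0,0],"grip": -0.24},
  {"dp": [0.012,-0.0016,0],"rotation": [0,0,0],"grip": -0.24},
  {"dp": [0.014,-0.0019,0],"rotation": [0,0,0],"grip": -0.24},
  {"dp": [0.016,-0.0021,0],"rotation": [0,0,0],"grip": -0.24},
  {"dp": [0.018,-0.0024,0],"rotation": [0,0,0],"grip": -0.24},
])

```text
clock: 14.2
position: [0.6244, -0.0413, 0.0701]
ee_rot: [0.706, 0.047, 0.706, -0.047]
wrist_force: [-0.5, -0.4, -0.9]
grip_width: 0.382
```

```bash
python3 - <<'E'
from plant import r
from h import *
import pickle
s=r.sense();c=r.camera("wrist");pickle.dump((s,c),open("p5.pkl","wb"))
print(s["position"],s["wrist_force"])
cv2.imwrite("pics/p5.png",c["image"][60:360,150:,::-1])
E
```

```text
[ 0.62438373 -0.04131352  0.07008712] [-0.53132649 -0.43078541 -0.86868669]
```

View pics/p5.png

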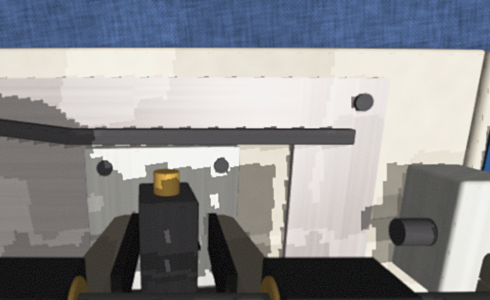

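```bash
python3 - <<'E'
from h import *
import pickle
s,c=pickle.load(open("p5.pkl","rb"));T=wristT(s,c)
a=np.radians(-7.6);u=np.array([np.cos(a),np.sin(a)]);n=np.array([-u[1],u[0]])
print("TCP",s["position"][:2]@u)
for nm,p,z in(("nose/tail",[[388,208],[237,208]],.062),("far wall",[[442,205],[436,310]],.055),("rail end",[[505,190]],.063),("loadcell stub",[[587,292]],.07)):
    w=back(np.array(p,float),z,c,T)[:,:2];print(nm,(w@u).round(4),(w@n).round(4))
E
```

```text
TCP 0.6243628326640678
nose/tail [0.6561 0.5795] [0.0834 0.0834]
far wall [0.6858 0.6873] [0.0839 0.0239]
rail end [0.7141] [0.0926]
loadcell stub [0.7604] [0.0408]
```

I had the sign wrong: the carrier trails the TCP by 4.5 mm, so its centre is at about u = 0.620, with about 25 mm to go to the far wall.

Call:
apply_moves([
  {"dp": [0.002,-0.0003,0],"rotation": [0,0,0],"grip": -0.24},
  {"dp": [0.004,-0.0005,0],"rotation": [0,0,0],"grip": -0.24},
  {"dp": [0.006,-0.0008,0],"rotation": [0,0,0],"grip": -0.24},
  {"dp": [0.008,-0.0011,0],"rotation": [0,0,0],"grip": -0.24},
  {"dp": [0.01,-0.0013,0],"rotation": [0,0,0],"grip": -0.24},
  {"dp": [0.012,-0.0016,0],"rotation": [0,0,0],"grip": -0.24},
  {"dp": [0.014,-0.0019,0],"rotation": [0,0,0],"grip": -0.24},
  {"dp": [0.016,-0.0021,0],"rotation": [0,0,0],"grip": -0.24},
])

```text
clock: 15.25
position: [0.6404, -0.0434, 0.0701]
ee_rot: [0.705, 0.047, 0.706, -0.047]
wrist_force: [0.1, -0.3, -0.1]
grip_width: 0.386
```

Call:
apply_moves([
  {"dp": [0.0015,-0.0002,0],"rotation": [0,0,0],"grip": -0.24},
  {"dp": [0.003,-0.0004,0],"rotation": [0,0,0],"grip": -0.24},
  {"dp": [0.0045,-0.0006,0],"rotation": [0,0,0],"grip": -0.24},
  {"dp": [0.0045,-0.0006,0],"rotation": [0,0,0],"grip": -0.24},
])

```text
clock: 15.75
position: [0.645, -0.0441, 0.0702]
ee_rot: [0.706, 0.047, 0.705, -0.047]
wrist_force: [0.4, -0.2, 1.1]
grip_width: 0.379
```

Call:
apply_moves([
  {"dp": [0.001,-0.0001,0],"rotation": [0,0,0],"grip": -0.24},
  {"dp": [0.002,-0.0003,0],"rotation": [0,0,0],"grip": -0.24},
  {"dp": [0.002,-0.0003,0],"rotation": [0,0,0],"grip": -0.24},
])

```text
clock: 16.12
position: [0.6469, -0.0443, 0.0701]
ee_rot: [0.706, 0.047, 0.705, -0.047]
wrist_force: [-0.3, -0.2, 0.5]
grip_width: 0.379
```

```bash
python3 - <<'E'
from plant import r
from h import *
import pickle
s=r.sense();c=r.camera("wrist");pickle.dump((s,c),open("p6.pkl","wb"))
print(s["position"],s["wrist_force"])
cv2.imwrite("pics/p6.png",cv2.resize(c["image"][160:360,200:520,::-1],(800,500),interpolation=cv2.INTER_CUBIC))
E
```

```text
[ 0.6468886  -0.04430212  0.07013385] [-0.3024074  -0.18195     0.52315213]
```

View pics/p6.png

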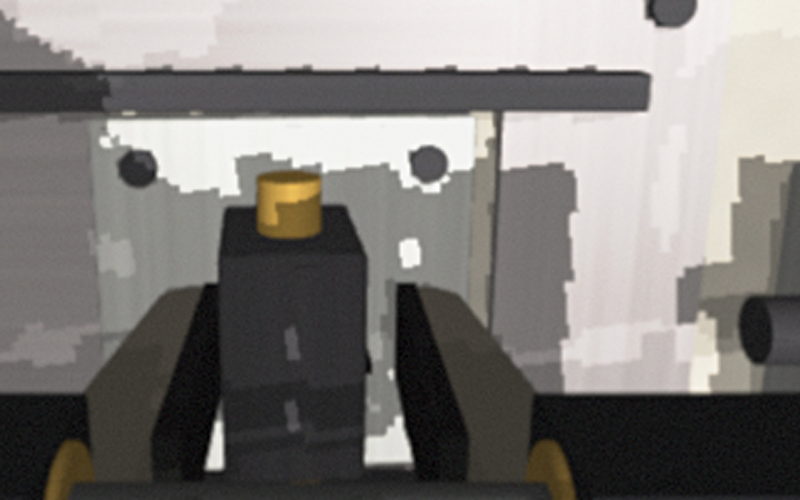

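The nose (col 472) is still about 4 to 5 mm short of the far wall (col 497). The rear finger is in contact and the force is low. Continue in 1 mm steps (10 pictures viewed).

Call:
apply_moves([
  {"dp": [0.001,-0.0001,0],"rotation": [0,0,0],"grip": -0.24},
  {"dp": [0.002,-0.0003,0],"rotation": [0,0,0],"grip": -0.24},
  {"dp": [0.002,-0.0003,0],"rotation": [0,0,0],"grip": -0.24},
])

```text
clock: 16.55
position: [0.6489, -0.0446, 0.0701]
ee_rot: [0.706, 0.047, 0.705, -0.047]
wrist_force: [0.1, -0.4, -0.3]
grip_width: 0.383
```

Call:
apply_moves([
  {"dp": [0.001,-0.0001,0],"rotation": [0,0,0],"grip": -0.24},
  {"dp": [0.001,-0.0001,0],"rotation": [0,0,0],"grip": -0.24},
])

```text
clock: 16.8
position: [0.6498, -0.0447, 0.0701]
ee_rot: [0.706, 0.047, 0.705, -0.047]
wrist_force: [-0.0, 0.5, 0.1]
grip_width: 0.379
```

```bash
cat > gap.py <<'E'
from plant import r
from h import *
import pickle
c0=pickle.load(open("p6.pkl","rb"))[1]["image"].astype(int);c=r.camera("wrist")
s=r.sense();print(s["clock"],s["position"],s["wrist_force"])
for im in(c0,c["image"].astype(int)):
    for row in(214,228): print(row,"nose", im[row-1:row+2,376:404].mean((0,2)).astype(int),"tail",im[row-1:row+2,228:250].mean((0,2)).astype(int))
import sys
if len(sys.argv)>1: cv2.imwrite(sys.argv[1],cv2.resize(c["image"][160:360,200:520,::-1],(800,500),interpolation=cv2.INTER_CUBIC))
E
python3 gap.py
```

```text
16.85 [ 0.64983088 -0.0447119   0.07010594] [-0.62139404  1.23089761  0.07682683]
214 nose [243 243 243 243 243 243 243 242 242 242 243 243 242 227 204 218 223 224
 216 200 193 165 109  68 131 229 238 234] tail [118 118 117 117 117 118 116 117 128 137 136 146 176 183 186 199 215 212
 191 200 236 238]
228 nose [ 84  93 134 187 208 185 174 174 174 175 177 175 147 124 129 132 131 132
 132 134 135 125  84  82 130 157 162 154] tail [114 115 114 115 115 114 114 115 121 131 137 138 138 137 139 141 143 145
 138  92  52  46]
214 nose [243 243 243 243 243 243 243 243 242 242 242 243 243 244 245 210 125  76
  92 172 232 236 233 232 231 231 231 232] tail [118 117 118 117 118 118 117 116  98  71 103 186 227 227 225 226 229 220
 164 136 142 184]
228 nose [ 85  83  77  89 132 169 152 142 142 140 140 143 146 145 129 119 115  82
 102 152 160 154 132 122 123 123 123 124] tail [116 114 115 114 115 115 116 117 114  96  74  80 116 133 136 135 137 137
 137 140 144 138]
```

The profiles changed: the gap at the nose is closed and a dark gap line has appeared at the tail, so it has probably dropped. I'll check that in a picture.

```bash
python3 gap.py pics/p7.png | head -1
```

```text
16.9 [ 0.6498218  -0.04472551  0.07011383] [-0.03338181  0.01945374  0.56707717]
```

View pics/p7.png

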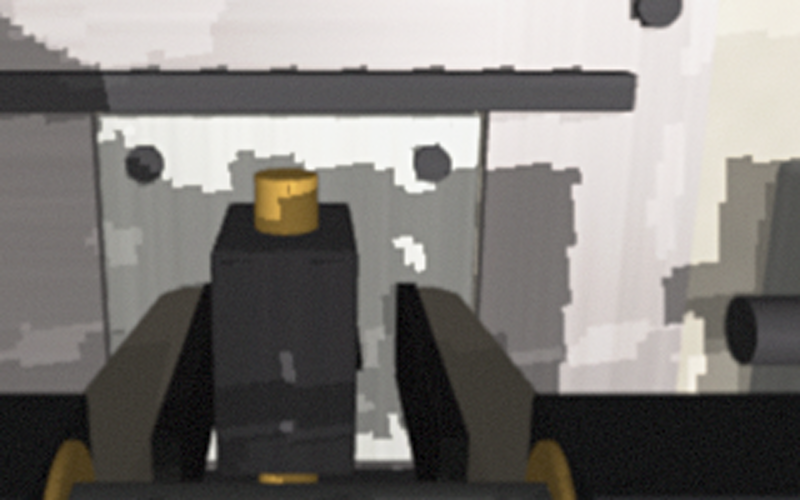

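Seated: there are thin, even gaps at both the tail (col 98) and nose (col 484), the block is upright, and the wrist force is about 0. Release and rise clear.

Call:
apply_moves([
  {"dp": [0,0,0],"rotation": [0,0,0],"grip": 0.2},
  {"dp": [0,0,0],"rotation": [0,0,0],"grip": 0.2},
  {"dp": [0,0,0],"rotation": [0,0,0],"grip": 0.2},
  {"dp": [0,0,0],"rotation": [0,0,0],"grip": 0.2},
  {"dp": [0,0,0.01],"rotation": [0,0,0],"grip": 0.2},
  {"dp": [0,0,0.03],"rotation": [0,0,0],"grip": 0.2},
  {"dp": [0,0,0.07],"rotation": [0,0,0],"grip": 0.2},
  {"dp": [-0.02,0,0.12],"rotation": [0,0,0],"grip": 0.2},
  {"dp": [-0.07,0,0.17],"rotation": [0,0,0],"grip": 0.2},
  {"dp": [-0.12,0,0.2],"rotation": [0,0,0],"grip": 0.2},
  {"dp": [-0.15,0,0.2],"rotation": [0,0,0],"grip": 0.2},
  {"dp": [-0.15,0,0.2],"rotation": [0,0,0],"grip": 0.2},
])

```text
clock: 18.4
position: [0.4991, -0.0447, 0.2726]
ee_rot: [0.707, 0.047, 0.704, -0.048]
wrist_force: [0.8, -0.5, -0.5]
grip_width: 0.602
```

```bash
python3 - <<'E'
from plant import r
from h import *
s=r.sense();c=r.camera("wrist");t=r.camera("scene");T=wristT(s,c)
print(s["clock"],s["position"],s["wrist_force"],s["grip_width"])
o=ortho(c,.058,.56,.74,-.12,.04,.0004,T)[:,:400];v=np.zeros((450,800,3),np.uint8);v[:o.shape[0],:o.shape[1]]=o[:450]
v[:300,400:]=cv2.resize(t["image"][150:400,110:443],(400,300),interpolation=cv2.INTER_CUBIC)
v[300:,400:600]=cv2.resize(c["image"],(200,150))
cv2.imwrite("pics/end.png",v[:,:,::-1])
E
```

```text
18.4 [ 0.49907821 -0.04473535  0.27263942] [ 0.77607785 -0.50666251 -0.47969106] 0.6015104101697107
```

View pics/end.png

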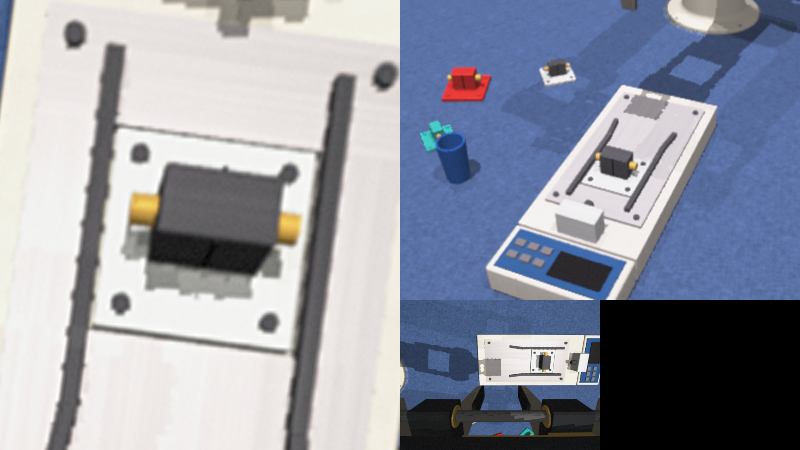

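The carrier lies square in the recess with thin dark gaps at both ends (left panel rows 127-150 and 328-350). It's clear of the gripper, and nothing else has moved. Handing in.

```bash
python3 -c "
from plant import r
print(r.finish_job())"
```

```text
the job is handed in; nothing more can be done
None
```

The carrier is seated in the recess, released, and the job is handed in at about 18.5 s of the 64 s allowed.

- **What I did:** I picked up the larger grey carrier by its clamp block and set it down near x = -100 mm on the deck. I then opened the fingers to about 35 mm and pushed it along the rails with the rear finger, without lifting it.
- **Caught:** I stopped when the tail dropped. The wrist forces I read while sliding stayed at about 1 N. They were only read at the end of each move, and I saw the catch in the camera image, not as a force rise.
- **Last checks:** The final pictures show the carrier square in the recess with thin, even gaps at both ends and the block upright. I judged that it lies flat from these pictures and did not measure its seated height. The gripper is well clear, and the bystanders in view have not moved. The tape and core are not in the last pictures, but the arm never worked near them.
- **What went wrong on the way:** My first move call was refused for lacking grip values. I also mistook which way the carrier sat relative to the tool by 4.5 mm, and corrected that from a picture before the final steps. Deck length measured about 11 mm short of its stated size, so I located the recess directly; the deck shift came out at about +12 mm.

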